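Open the centrifuge rotor: left-hand lid screw

ROBOT

A 6-joint arm with a two-finger parallel gripper is mounted at the origin on the work surface. World frame = base frame: x ahead of the robot, y to its left, z up, the work surface at z = 0. Lengths are in mm, angles in rad, forces in N, time in s.
With the tool pointing down it reaches from about 350 to 925 mm from the base axis. Payload 6.4 kg.
Tool frame: the origin (TCP) lies midway between the tips of the shut fingers; the grasp point (between the pads) lies ctrl.grip_depth behind it (ctrl.grip_depth is the distance from the TCP to the grasp point, in mm); z points along the fingers, y is the line along which they close (so a half turn about z gives the same grasp; the last joint's range is limited). The gripper opens to 85 mm and grips with 20 to 120 N. Pads are 22 mm wide; open, the fingers measure 114 mm over their backs; the gripper's body (76 mm by 85 mm) begins 54 mm behind the grasp point. The pads swing forward as they close: fully open they stand 13 mm farther back than shut.
Start: joints at [1.158, 0.245, 1.558, -0, 1.339, -0.174], TCP at [153.745, 631.567, 231.29] pointing down, gripper open.
Joint ranges: [-3.13, 3.13], [-1.02, 2.26], [0.13, 2.54], [-0.95, 4.09], [0.21, 2.88], [-2.74, 2.74]. Speed limits (rad/s): [2.57, 2.57, 3.14, 3.14, 3.14, 3.14].

INTERFACE

Orientations are given as a unit quaternion [w, x, y, z].
In Python, from plant import sense, cams, hand_in, trace, mark_of, ctrl gives the robot as it stands. The module is installed in compiled form; this text tells all that it offers.
- The arm moves only by the tool arm_command, never from a script. Its argument "plan" is a list of rows, each an object of numbers: "x", "y", "z": the shift along the world's x, y, z in cm; "rx", "ry", "rz": the turn, a rotation vector about the world's x, y, z in degrees. In form: [{"x": .., "y": .., "z": .., "rx": .., "ry": .., "rz": ..}, ...]. A call has exactly 5 rows; each row is the pose to reach, as a shift and turn from the pose commanded when the call began; what a row does not reach only later rows make up. A row lasts 1/10 s, in which the tool goes at most 50 mm and 8.59 degrees, less where a joint would pass 70% of its speed; a pose out of reach is approached as far as the arm can. A call with a gripper value outside its range is refused whole. "gripper" is the opening in per cent of the stroke, from 0 (shut) to 100 (fully open), set as the call begins (left out, the last holds). The fingers move at their own pace and stop on an object; "grip_force" is the grip in N (left out, the last holds). Time passes only in rows, so rows that repeat a pose let the fingers close, or fill a call up. It gives the time, the measured TCP pose, the force, the opening and the grip force at its end, in the units of the state.
- sense(): the state, without advancing time (a new reading comes with each control period).
- cams.read_camera(name): name is "scene" or "top"; returns a dict with "img" (400x640x3 uint8, red, green, blue), "depth" (400x640 float32, mm along the optical axis (not along the pixel's ray), 0 where there is no reading), "fx", "fy", "cx", "cy" (pixels), "xyz" and "attitude" of the camera in the world. Camera axes: x right, y up, looking along -z (the intrinsics and any distortion apply to the point x, -y, -z); pixel columns grow to the right and rows downward; lengths in mm; the calibration is good to about 2 mm. A picture is of the moment at which its call begins.
- hand_in(): hands the job in; it is judged then, once.
Trained networks look in a picture, given as the dict that the camera call returned (one of the last four; its "shot" number tells which), for a name from the list of things; names that differ only in an ending like _2 or _b are one class to them, and where a whole thing is asked for, a point or a joint stands for the part that bears it (a point fixed in the world has none). Each returns a list of dicts, best first, with "conf" (0 to 1); they miss things now and then, are a little off and sometimes report something else, mostly with a low value. They report only what shows in the picture. A call takes as long as a camera call. They do not tell look-alikes from the thing itself.
- trace(query, picture): "mask" (400x640 bool, what is visible of it).
- mark_of(query, picture): "location" ([x, y, z] in mm, in the coordinates of the camera as it stood for that picture, good to about 4 mm: a listed point, or the origin of a listed thing).
The state is a dict: "time": time; "joints": joint angles; "dq": joint speeds; "joint_efforts": joint torques, N m; "tool_pos": TCP position; "orientation": TCP orientation; "wrist_force": force on the tool from outside, world axes, zero at the start; "ft_torque": the same for the moment, N m; "gripper_width": finger opening in mm; "grasp_force": force on a finger pad.
Only numpy, scipy, OpenCV 4.12 (cv2) and the standard library are available. Lean on these libraries where they do the work, as an engineer would, in place of code of your own. Each camera call takes 0.05 s, during which the arm holds its last target. There are 200 camera calls.

TASK

Open the rotor of the centrifuge: its lid screws onto the rotor's stud with a left-hand thread, so turn the black knob clockwise (seen from above), feeling that it loosens and letting it climb, without dragging the rotor round against its brake or pulling, pressing or wrenching hard on the thread. When the thread has let go, lift the lid off and set it down gently, knob up and flat, on the middle of the blue pad. Leave the other things on the bench where they are.

Things in the scene. Friction and masses are not known exactly. Their poses are not given: they have to be found in the camera images.
- knob (a point): Middle of the grip of the black knurled knob, 46 mm across, 41 mm tall, rigidly one with the rotor lid (0.2-0.35 kg): on its axis, 12 mm below its flat top; z up. Fingers may reach 32 mm below the top. Inside is a coarse left-hand thread: turned clockwise seen from above it loosens and climbs, anticlockwise it tightens. The knob is round: grip it at any yaw.
- lid: The rotor lid: flat aluminium disc 144 mm across, 5 mm thick, red arrows on top; origin at the centre of its flat underside, 34 mm below knob, z up. It starts tight on a squeezed rubber seal: stiff at first (0.15 to 0.4 N m), then light. It climbs as it turns and takes more than half a turn (a few grasps) before the thread lets go; until then an upward pull meets a stop within 1 mm or so.
- spindle (a joint): Turn of the rotor about its upright spindle in rad, 0 at the start, positive anticlockwise from above. A friction brake holds it, slipping at about 0.95 N m.
- rotor: Dark rotor, 176 mm across, with tubes, on the braked spindle; origin on its axis under its bottom, the closed lid's underside is 46.5 mm above it. Its steel stud, 26 mm thick over the thread, stands 20 mm up into the knob. Once the thread lets go the lid lifts straight off, for a third of a turn and more beyond that point.
- centrifuge: White bench centrifuge, fixed, 270 mm wide (x) by 290 mm deep (y) plus panel, origin under its centre on the bench; the panel looks to -y. Rim 160 mm high round an open chamber 212 mm across in its middle, where the rotor sits; the knob's top starts 159 mm above the bench. The raised chamber lid stands on its +y edge, 410 mm high, 115 mm or more from the knob's axis.
- pad: Blue square pad, 210 mm a side, 3 mm thick, fixed on the bench; origin under its centre, x and y along its sides.
- tube_rack: Orange tube rack with tubes, 75 x 200 x 95 mm high, origin under its centre. Leave alone.
- blood_tube: Blood tube with purple cap lying on the bench along its x axis, 100 mm long, 17 mm thick, origin under its middle. Leave alone.
- dish: Round culture dish, 90 mm across, 18 mm high, origin under its centre. Leave alone.
- marker: White marker pen with black cap lying along its x axis, 130 mm long, 14 mm thick. Leave alone.
- reagent: Reagent bottle with blue cap, 56 mm across, 110 mm high. Leave alone.
- stopwatch: Grey stopwatch, 60 x 70 x 18 mm, origin under its centre. Leave alone.
- swab_tray: Empty steel tray, 100 x 160 x 30 mm, origin under its centre. Leave alone.
Things that resemble listed ones, but are neither listed nor needed, are in the scene too. Of the things that look like the lid, the smallest one is meant.

How it is judged (in metres and radians):
On the way, in this order (a step that is already met when the one before it is completed fails the run):
1. the lid is unscrewed: it has climbed the thread by more than 7 mm, still upright on the stud (z of lid in the frame of rotor above 0.054 m and horizontal distance between lid and rotor below 0.006 m and angle between lid's own z axis and vertical below 0.15 rad), for 0.1 s.
2. the lid is lifted clear of the rotor (z of lid in the frame of rotor above 0.08 m), for 0.1 s.
At the end, for the whole second after the job is handed in: The lid lies at rest, knob up and flat (within 3.4 degrees), wholly on the blue pad with its centre within 33 mm of the pad's centre along each side, released; the rotor is still within 10 degrees of where it stood (x of lid in the frame of pad between -0.033 and 0.033 m and y of lid in the frame of pad between -0.033 and 0.033 m and z of lid in the frame of pad below 0.007 m and angle between lid's own z axis and vertical below 0.06 rad and linear speed of lid below 0.01 m/s and angular speed of lid below 0.1 rad/s and value of joint spindle between -0.17 and 0.17 rad); the robot touches nothing.
It fails at once if the rotor is dragged round against its brake by more than 10 degrees (value of joint spindle above 0.17 rad or value of joint spindle below -0.17 rad).
It fails at once if the lid is wrenched on its thread or pressed on the rotor (more than 45 N between lid and rotor; about 15 N is there at the start from the squeezed seal) (contact force between lid and rotor above 45 N).
It fails at once if the lid is dropped or slammed down (faster than 0.3 m/s within 25 mm of the pad or bench) (height (world z) of lid below 0.028 m and linear speed of lid above 0.3 m/s).
It fails at once if another thing on the bench is moved by more than 20 mm (distance of any of tube_rack, blood_tube, dish, marker, reagent, stopwatch, swab_tray from where it was at the start of the episode above 0.02 m).
It also fails if it takes over 69 s, if anything falls off the work surface, if the arm or the gripper's body presses on something with over 40 N, if the wrist force passes 120 N, or if a joint passes its speed limit or range.

## Working session

There is one attempt and no reset: what is moved stays moved. The work goes in short steps, Python scripts to look and compute and a tool call to move; the robot and the scene stay as the last step left them, time stands still between calls to the robot, and variables do not carry over. Pictures are saved under pics/ and viewed, at most 10 in all, crops included, and the job is handed in when it is done.

Besides the shell and the picture viewer there is one more tool, called after ">>>" as name([rows], argument=value, ...), one row to a line, values as JSON. arm_command: Moves the arm, as the interface text tells. Its arguments: {"type":"object","properties":{"plan":{"type":"array","items":{"type":"object","properties":{"x":{"type":"number"},"y":{"type":"number"},"z":{"type":"number"},"rx":{"type":"number"},"ry":{"type":"number"},"rz":{"type":"number"}}}},"gripper":{"type":"number"},"grip_force":{"type":"number"}},"required":["plan"]}

```bash
mkdir -p pics; cat > h.py <<'E'
import numpy as np, cv2
from scipy.spatial.transform import Rotation as R
from plant import sense, cams, hand_in, trace, mark_of, ctrl
def w(c,p):
    q=c["attitude"]; return R.from_quat([q[1],q[2],q[3],q[0]]).apply(p)+np.array(c["xyz"])
def px(c,u,v,d=None):
    d=c["depth"][int(v),int(u)] if d is None else d
    return w(c,[(u-c["cx"])/c["fx"]*d,-(v-c["cy"])/c["fy"]*d,-d])
def cloud(c):
    v,u=np.mgrid[0:400,0:640]; d=c["depth"]
    P=np.stack([(u-c["cx"])/c["fx"]*d,-(v-c["cy"])/c["fy"]*d,-d],-1).reshape(-1,3)
    return w(c,P).reshape(400,640,3)
def pix(c,p):
    q=c["attitude"]; a=R.from_quat([q[1],q[2],q[3],q[0]]).inv().apply(np.array(p)-np.array(c["xyz"]))
    return c["cx"]+c["fx"]*a[0]/-a[2], c["cy"]-c["fy"]*a[1]/-a[2]
E
python3 - <<'E'
from h import *
s=sense();print({k:np.round(v,3) for k,v in s.items()},ctrl.grip_depth)
for n in("scene","top"):
    c=cams.read_camera(n);cv2.imwrite(f"pics/{n}0.png",c["img"][:,:,::-1])
    print(n,[k for k in c], c["xyz"],c["fx"])
    for q in("knob","lid","rotor","pad","centrifuge"):
        print(q,[(round(m["conf"],2),np.round(w(c,m["location"]),0),np.round(pix(c,w(c,m["location"])))) for m in mark_of(q,c)])
E
```

```text
{'time': np.float64(0.0), 'joints': array([ 1.158,  0.246,  1.559, -0.   ,  1.339, -0.174]), 'dq': array([ 0.001, -0.002,  0.   ,  0.001, -0.002, -0.001]), 'joint_efforts': array([-1.0000e-03, -4.2951e+01, -3.2612e+01, -0.0000e+00,  5.0000e-03,
       -0.0000e+00]), 'tool_pos': array([153.517, 631.023, 230.159]), 'orientation': array([-0.   ,  0.119,  0.993, -0.001]), 'wrist_force': array([-0.44 ,  0.812,  0.079]), 'ft_torque': array([ 0.017,  0.046, -0.045]), 'grasp_force': np.float64(0.0), 'gripper_width': np.float64(85.286)} 18.700000000000003
scene ['img', 'depth', 'fx', 'fy', 'cx', 'cy', 'xyz', 'attitude', 'shot'] [ 981.75908011 -697.61413894  955.31562618] 379.4079791748223
knob [(0.75, array([811., 182.,  43.]), array([408., 203.])), (0.74, array([497., 203., 144.]), array([329., 145.])), (0.52, array([521., 556.,  44.]), array([375., 120.]))]
lid [(0.96, array([806., 186.,  -5.]), array([405., 212.])), (0.74, array([ 737., -243.,   -1.]), array([323., 301.])), (0.57, array([493., 198., 115.]), array([327., 152.])), (0.46, array([518., 559.,   3.]), array([374., 127.]))]
rotor [(0.68, array([ 625., -485.,   -1.]), array([236., 356.]))]
pad [(0.86, array([ 539., -240.,   -0.]), array([266., 269.]))]
centrifuge []
top ['img', 'depth', 'fx', 'fy', 'cx', 'cy', 'xyz', 'attitude', 'shot'] [ 388.87252053   22.56067967 1231.26217126] 381.4417279090569
knob [(0.82, array([808., 186.,  43.]), array([261., 126.])), (0.77, array([518., 552.,  47.]), array([143., 216.])), (0.74, array([497., 192., 145.]), array([253., 218.]))]
lid [(0.97, array([520., 557.,  -1.]), array([147., 217.])), (0.81, array([810., 181.,  -2.]), array([265., 130.])), (0.62, array([495., 194., 116.]), array([254., 220.]))]
rotor []
pad [(0.86, array([ 535., -247.,   -2.]), array([395., 209.])), (0.32, array([ 622., -486.,    2.]), array([467., 182.]))]
centrifuge []
```

```bash
python3 - <<'E'
import cv2
a=cv2.imread("pics/scene0.png");b=cv2.imread("pics/top0.png")
a=cv2.resize(a[60:400,150:550],(800,680))
cv2.imwrite("pics/s1.png",cv2.resize(a,(706,600)));cv2.imwrite("pics/t1.png",cv2.resize(b,None,fx=1.25,fy=1.25))
E
```

```text
(no output)
```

View pics/s1.png

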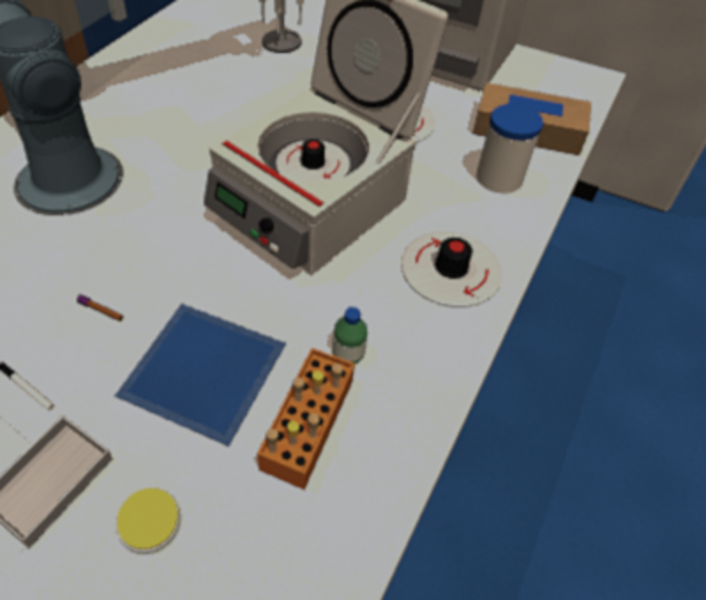

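View pics/t1.png

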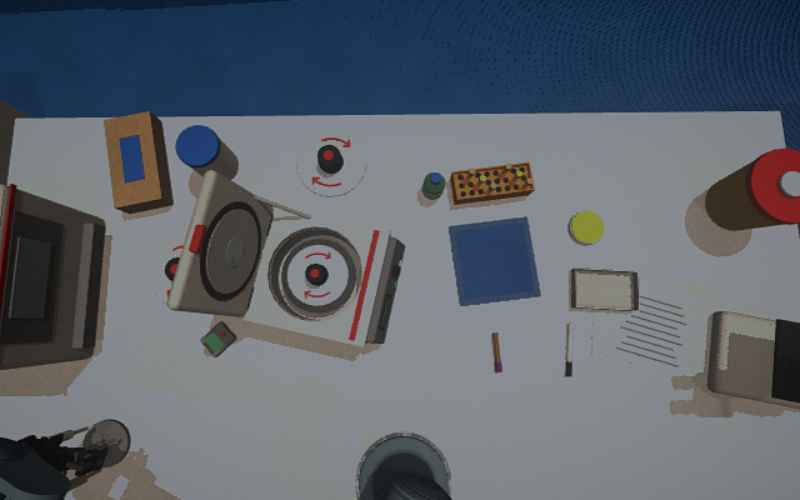

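The pictures show three lid-like discs (top px): one in the centrifuge chamber at (253,218), one on the bench at (261,126), and one behind the raised lid at (143,216). Next I'll measure their sizes, the knob axis and the pad.

```bash
python3 - <<'E'
from h import *
for n in("top","scene"):
    c=cams.read_camera(n);P=cloud(c)
    print(n)
    for m in trace("lid",c):
        k=m["mask"]; Q=P[k&(c["depth"]>0)]
        z=np.median(Q[:,2]); F=Q[abs(Q[:,2]-z)<12]
        (cx,cy),r=cv2.minEnclosingCircle(F[:,:2].astype(np.float32))
        print(round(m["conf"],2),"n",k.sum(),"z",round(z),"ctr",round(cx),round(cy),"diam",round(2*r), "ext",np.round(np.ptp(F[:,:2],axis=0)))
    for q,zm in((("knob",None)),):
        for m in trace(q,c):
            Q=P[m["mask"]&(c["depth"]>0)]; zt=np.percentile(Q[:,2],90); T=Q[Q[:,2]>zt-4]
            (cx,cy),r=cv2.minEnclosingCircle(T[:,:2].astype(np.float32))
            print("knob",round(m["conf"],2),"ztop",zt,len(T),cx,cy,2*r,np.median(T,axis=0),(T.min(0)+T.max(0))/2)
    for m in trace("pad",c)[:1]:
        Q=P[m["mask"]&(c["depth"]>0)]; Q=Q[abs(Q[:,2]-3)<8]; print("pad",m["conf"],cv2.minAreaRect(Q[:,:2].astype(np.float32)),Q.mean(0))
    if n=="top":
        cv2.imwrite("pics/crop.png",cv2.resize(c["img"][80:270,110:330,::-1],(690,596),interpolation=cv2.INTER_CUBIC))
E
```

```text
top
0.69 n 771 z 7 ctr 525 583 diam 166 ext [162.  80.]
0.62 n 2454 z 6 ctr 812 179 diam 196 ext [194. 188.]
knob 0.97 ztop 153.82762039509626 204 495.06878662109375 194.13331604003906 45.88880157470703 [495.22909747 193.52658997 157.89565404] [494.43185647 193.9579567  157.89863447]
knob 0.95 ztop 55.56408589424328 259 807.6533813476562 179.8798065185547 60.18797302246094 [806.55481039 178.52826554  59.21845465] [807.03364461 179.14761087  58.70420009]
knob 0.55 ztop 58.38763186518772 135 487.9484558105469 490.22064208984375 196.26783752441406 [521.47255632 562.67630178  59.45201738] [488.84774818 487.07074336 226.75158242]
knob 0.23 ztop 19.884959453957936 359 622.2322998046875 -485.806640625 88.33800506591797 [ 621.80946683 -489.15190536   18.0810603 ] [ 620.99157424 -488.00740985   19.82349962]
pad 0.73 ((539.8546142578125, -245.67019653320312), (219.06211853027344, 213.4118194580078), 6.626211166381836) [ 536.66893942 -245.36739168    2.64631664]
scene
0.68 n 1872 z 8 ctr 808 183 diam 193 ext [187. 188.]
0.67 n 167 z 7 ctr 574 569 diam 139 ext [ 59. 134.]
0.66 n 809 z 119 ctr 488 206 diam 152 ext [143. 144.]
knob 0.83 ztop 54.87257001509549 210 807.4315795898438 182.78565979003906 62.71654510498047 [808.04887634 176.3177213   60.1669495 ] [806.61831596 181.35688954  58.83949767]
knob 0.79 ztop 156.17184496272148 102 494.98388671875 194.0457763671875 47.9412727355957 [496.62924259 191.30022346 158.92182673] [494.0145628  192.38155583 158.01003733]
knob 0.7 ztop 10.929407127717866 99 604.725341796875 466.70477294921875 346.419921875 [586.05225777 559.65248155   8.78307466] [605.51875717 466.70477966 111.94143286]
pad 0.57 ((535.7344970703125, -242.96142578125), (211.55039978027344, 210.8914337158203), 6.657534122467041) [ 540.70986606 -249.39666907    3.66725074]
```

View pics/crop.png

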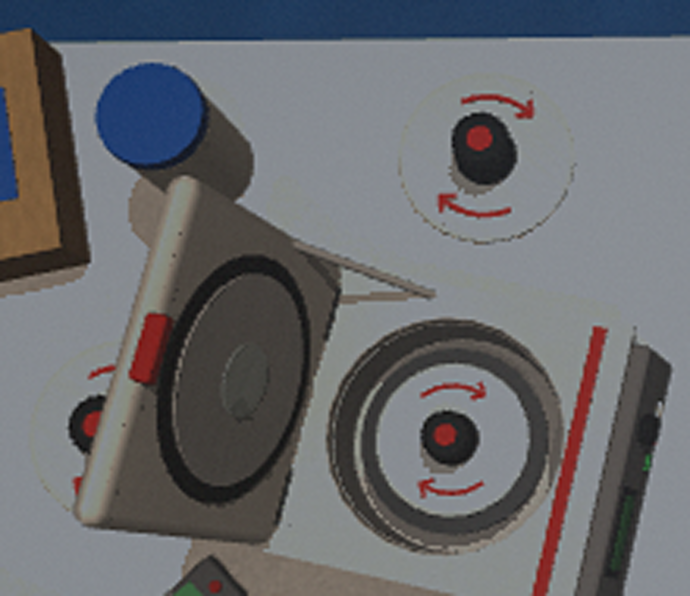

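Candidates (top px): the disc in the chamber at (253,218) measures about 144 mm, the one on the bench at (261,126) about 190 mm, and the rear one at (143,216) at least 166 mm. The crop and sizes confirm the chamber lid is the smallest: its knob is 46 mm across with its top at z≈158. It's the one meant. Now I'll check the obstacles along the way.

```bash
python3 - <<'E'
from h import *
for n in ("top","scene"):
    c=cams.read_camera(n);P=cloud(c)[c["depth"]>0]
    Q=P[(P[:,2]>175)&(P[:,2]<600)&(P[:,1]>-450)&(P[:,1]<800)&(P[:,0]>180)&(P[:,0]<900)]
    for y in range(-450,800,50):
        S=Q[(Q[:,1]>=y)&(Q[:,1]<y+50)]
        if len(S)>3: print(n,y,len(S),S[:,0].min().round(),S[:,0].max().round(),S[:,2].max().round())
    L=Q[(Q[:,0]>350)&(Q[:,0]<650)&(Q[:,1]>200)]
    print("raised lid nearest knob axis",np.hypot(L[:,0]-495,L[:,1]-194).min())
    print(c["cx"],c["cy"])
E
```

```text
top 200 38 624.0 636.0 204.0
top 250 180 587.0 647.0 257.0
top 300 3457 402.0 661.0 406.0
top 350 2838 400.0 660.0 409.0
top 400 73 410.0 474.0 405.0
top 500 39 180.0 181.0 541.0
top 550 699 180.0 214.0 540.0
top 600 234 180.0 220.0 487.0
top 650 49 180.0 184.0 336.0
top 750 6143 301.0 661.0 339.0
raised lid nearest knob axis 123.30193399084737
313.38949437327625 192.51149981664037
scene 200 30 623.0 635.0 205.0
scene 250 142 594.0 649.0 256.0
scene 300 3167 403.0 662.0 407.0
scene 350 1519 399.0 661.0 409.0
scene 400 11 411.0 449.0 405.0
scene 600 114 180.0 194.0 429.0
scene 650 15 180.0 184.0 406.0
scene 750 3430 300.0 660.0 344.0
raised lid nearest knob axis 121.75051147945113
312.8247277106576 197.87883636205592
```

>>> arm_command([
  {"x": 1.5,"y": -4,"z": 0.4,"rz": 8},
  {"x": 3,"y": -8,"z": 0.8,"rz": 16},
  {"x": 4.5,"y": -12,"z": 1.2,"rz": 24},
  {"x": 6,"y": -16,"z": 1.6,"rz": 32},
  {"x": 7.5,"y": -20,"z": 2,"rz": 40},
], gripper=100, grip_force=30)

```text
$.plan[0]: bad value
```

>>> arm_command([
  {"x": 1.5,"y": -4,"z": 0,"rz": 8},
  {"x": 3,"y": -8,"z": 0,"rz": 16},
  {"x": 4.5,"y": -12,"z": 0,"rz": 24},
  {"x": 6,"y": -16,"z": 0,"rz": 32},
  {"x": 7.5,"y": -20,"z": 0,"rz": 40},
])

```text
$.plan[0]: bad value
```

```bash
python3 - <<'E'
from h import *
s=sense();print({k:np.round(v,3) for k,v in s.items()})
E
```

```text
{'time': np.float64(1.1), 'joints': array([ 1.158,  0.245,  1.558, -0.   ,  1.339, -0.174]), 'dq': array([-0.   , -0.   ,  0.001,  0.001, -0.   , -0.003]), 'joint_efforts': array([-0.0000e+00, -4.2953e+01, -3.2642e+01, -0.0000e+00,  1.0000e-03,
       -0.0000e+00]), 'tool_pos': array([153.776, 631.583, 231.313]), 'orientation': array([0.   , 0.119, 0.993, 0.   ]), 'wrist_force': array([ 0.503, -0.103,  0.11 ]), 'ft_torque': array([-0.011, -0.022,  0.002]), 'grasp_force': np.float64(0.0), 'gripper_width': np.float64(85.413)}
```

>>> arm_command([
  {"x": 1.5,"y": -4,"z": 0.4,"rx": 0,"ry": 0,"rz": 8},
  {"x": 3,"y": -8,"z": 0.8,"rx": 0,"ry": 0,"rz": 16},
  {"x": 4.5,"y": -12,"z": 1.2,"rx": 0,"ry": 0,"rz": 24},
  {"x": 6,"y": -16,"z": 1.6,"rx": 0,"ry": 0,"rz": 32},
  {"x": 7.5,"y": -20,"z": 2,"rx": 0,"ry": 0,"rz": 40},
], gripper=100, grip_force=30)

```text
time: 1.6
tool_pos: [229.0, 430.1, 251.5]
orientation: [0.0, -0.231, 0.973, 0.0]
wrist_force: [0.4, -0.5, 0.8]
gripper_width: 85.6
grasp_force: 0.0
```

>>> arm_command([
  {"x": 1.5,"y": -4,"z": 0,"rx": 0,"ry": 0,"rz": 8},
  {"x": 3,"y": -8,"z": 0,"rx": 0,"ry": 0,"rz": 16},
  {"x": 4.5,"y": -12,"z": 0,"rx": 0,"ry": 0,"rz": 24},
  {"x": 6,"y": -16,"z": 0,"rx": 0,"ry": 0,"rz": 32},
  {"x": 7.5,"y": -20,"z": 0,"rx": 0,"ry": 0,"rz": 40},
])

```text
time: 2.1
tool_pos: [300.1, 242.5, 251.7]
orientation: [0.001, -0.523, 0.852, -0.0]
wrist_force: [0.6, -1.1, 0.3]
gripper_width: 85.5
grasp_force: 0.0
```

```bash
cat > st.py <<'E'
from h import *
s=sense();print({k:np.round(v,3).tolist() for k,v in s.items() if k not in("dq","joint_efforts")})
E
python3 st.py
```

```text
{'time': 2.1, 'joints': [0.383, -0.458, 2.167, -0.0, 1.431, -2.288], 'tool_pos': [300.127, 242.462, 251.696], 'orientation': [0.001, -0.523, 0.852, -0.0], 'wrist_force': [0.616, -1.078, 0.324], 'ft_torque': [0.001, -0.074, -0.066], 'grasp_force': 0.0, 'gripper_width': 85.471}
```

>>> arm_command([
  {"x": 4,"y": -1,"z": 0,"rx": 0,"ry": 0,"rz": 2},
  {"x": 8,"y": -2,"z": 0,"rx": 0,"ry": 0,"rz": 4},
  {"x": 12,"y": -3,"z": 0,"rx": 0,"ry": 0,"rz": 6},
  {"x": 16,"y": -4,"z": 0,"rx": 0,"ry": 0,"rz": 7},
  {"x": 19.2,"y": -4.2,"z": 0,"rx": 0,"ry": 0,"rz": 7},
])

```text
time: 2.6
tool_pos: [494.0, 200.7, 251.5]
orientation: [0.0, -0.571, 0.821, -0.0]
wrist_force: [0.2, 0.6, 0.7]
gripper_width: 85.6
grasp_force: 0.0
```

```bash
python3 st.py
```

```text
{'time': 2.6, 'joints': [0.173, -0.048, 1.836, -0.0, 1.353, -2.613], 'tool_pos': [493.959, 200.669, 251.452], 'orientation': [0.0, -0.571, 0.821, -0.0], 'wrist_force': [0.176, 0.643, 0.708], 'ft_torque': [0.054, -0.027, 0.007], 'grasp_force': 0.0, 'gripper_width': 85.613}
```

>>> arm_command([
  {"x": 0.05,"y": -0.3,"z": -1,"rx": 0,"ry": 0,"rz": 0},
  {"x": 0.11,"y": -0.67,"z": -3,"rx": 0,"ry": 0,"rz": 0},
  {"x": 0.11,"y": -0.67,"z": -5,"rx": 0,"ry": 0,"rz": 0},
  {"x": 0.11,"y": -0.67,"z": -7,"rx": 0,"ry": 0,"rz": 0},
  {"x": 0.11,"y": -0.67,"z": -7,"rx": 0,"ry": 0,"rz": 0},
])

```text
time: 3.1
tool_pos: [490.1, 194.9, 178.1]
orientation: [-0.003, -0.572, 0.82, 0.002]
wrist_force: [-0.2, 0.2, -0.5]
gripper_width: 85.3
grasp_force: 0.0
```

```bash
python3 - <<'E'
from h import *
exec(open("st.py").read())
for n in("top","scene"):
    c=cams.read_camera(n);P=cloud(c);Q=P[c["depth"]>0];Q=Q[(np.hypot(Q[:,0]-495,Q[:,1]-194)<30)&(abs(Q[:,2]-158)<4)]
    print(n,len(Q),(Q.max(0)+Q.min(0))/2 if len(Q) else 0)
    v,u=pix(c,(495,194,150))[::-1]; v,u=int(v),int(u)
    cv2.imwrite(f"pics/{n}g.png",cv2.resize(c["img"][max(0,v-50):v+50,u-60:u+60,::-1],(400,330)))
cv2.imwrite("pics/g.png",np.hstack([cv2.imread("pics/topg.png"),cv2.imread("pics/sceneg.png")]))
E
```

```text
{'time': 3.1, 'joints': [0.163, 0.017, 1.911, 0.0, 1.22, -2.625], 'tool_pos': [490.129, 194.902, 178.099], 'orientation': [-0.003, -0.572, 0.82, 0.002], 'wrist_force': [-0.222, 0.236, -0.473], 'ft_torque': [-0.032, -0.009, -0.035], 'grasp_force': 0.0, 'gripper_width': 85.27}
top 0 0
scene 88 [495.27236017 196.66972522 158.11323825]
```

View pics/g.png

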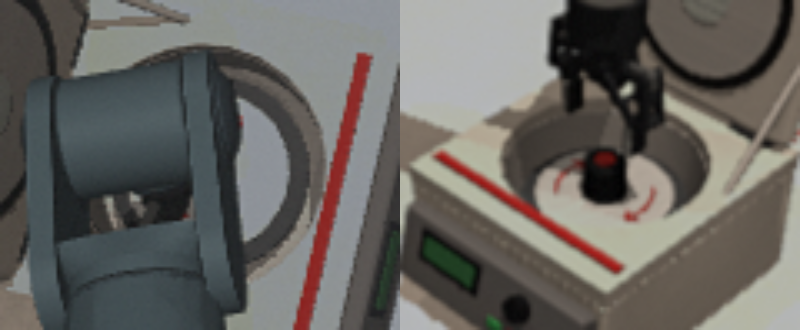

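The gripper stands open above the chamber knob (left: the arm hides most of it; right: the knob sits at about (605,180), under the fingers). I'll re-read the pose and go down.

```bash
python3 st.py
```

```text
{'time': 3.2, 'joints': [0.163, 0.015, 1.906, -0.0, 1.221, -2.625], 'tool_pos': [492.471, 195.284, 181.546], 'orientation': [-0.0, -0.572, 0.82, 0.0], 'wrist_force': [-0.989, -0.167, 0.401], 'ft_torque': [-0.003, -0.012, -0.019], 'grasp_force': 0.0, 'gripper_width': 85.33}
```

>>> arm_command([
  {"x": 0.13,"y": -0.06,"z": -1,"rx": 0,"ry": 0,"rz": 0},
  {"x": 0.26,"y": -0.13,"z": -2,"rx": 0,"ry": 0,"rz": 0},
  {"x": 0.26,"y": -0.13,"z": -3,"rx": 0,"ry": 0,"rz": 0},
  {"x": 0.26,"y": -0.13,"z": -4,"rx": 0,"ry": 0,"rz": 0},
  {"x": 0.26,"y": -0.13,"z": -4,"rx": 0,"ry": 0,"rz": 0},
])

```text
time: 3.7
tool_pos: [494.2, 193.6, 139.3]
orientation: [-0.002, -0.572, 0.82, 0.001]
wrist_force: [-0.3, 1.1, 0.3]
gripper_width: 85.3
grasp_force: 0.0
```

>>> arm_command([
  {"x": 0,"y": 0,"z": -0.5,"rx": 0,"ry": 0,"rz": 0},
  {"x": 0,"y": 0,"z": -1,"rx": 0,"ry": 0,"rz": 0},
  {"x": 0,"y": 0,"z": -1.2,"rx": 0,"ry": 0,"rz": 0},
  {"x": 0,"y": 0,"z": -1.2,"rx": 0,"ry": 0,"rz": 0},
  {"x": 0,"y": 0,"z": -1.2,"rx": 0,"ry": 0,"rz": 0},
])

```text
time: 4.2
tool_pos: [495.7, 193.9, 129.6]
orientation: [0.0, -0.572, 0.82, -0.0]
wrist_force: [0.2, -0.7, 0.7]
gripper_width: 85.4
grasp_force: 0.0
```

>>> arm_command([
  {"x": 0,"y": 0,"z": 0,"rx": 0,"ry": 0,"rz": 0},
  {"x": 0,"y": 0,"z": 0,"rx": 0,"ry": 0,"rz": 0},
  {"x": 0,"y": 0,"z": 0,"rx": 0,"ry": 0,"rz": 0},
  {"x": 0,"y": 0,"z": 0,"rx": 0,"ry": 0,"rz": 0},
  {"x": 0,"y": 0,"z": 0,"rx": 0,"ry": 0,"rz": 0},
], gripper=0, grip_force=25)

```text
time: 4.7
tool_pos: [494.9, 194.2, 129.7]
orientation: [-0.001, -0.572, 0.82, 0.001]
wrist_force: [-4.9, 1.7, 4.8]
gripper_width: 45.2
grasp_force: 26.9
```

```bash
python3 st.py
```

```text
{'time': 4.7, 'joints': [0.16, 0.088, 1.934, 0.001, 1.121, -2.629], 'tool_pos': [494.936, 194.162, 129.687], 'orientation': [-0.001, -0.572, 0.82, 0.001], 'wrist_force': [-4.877, 1.741, 4.806], 'ft_torque': [0.216, 0.828, -0.045], 'grasp_force': 26.879, 'gripper_width': 45.203}
```

>>> arm_command([
  {"x": -0.08,"y": 0.03,"z": 0.05,"rx": 0,"ry": 0,"rz": 0},
  {"x": -0.08,"y": 0.03,"z": 0.05,"rx": 0,"ry": 0,"rz": -1},
  {"x": -0.08,"y": 0.03,"z": 0.05,"rx": 0,"ry": 0,"rz": -3},
  {"x": -0.08,"y": 0.03,"z": 0.07,"rx": 0,"ry": 0,"rz": -5},
  {"x": -0.08,"y": 0.03,"z": 0.07,"rx": 0,"ry": 0,"rz": -7},
], grip_force=50)

```text
time: 5.2
tool_pos: [494.6, 194.0, 130.2]
orientation: [-0.0, -0.52, 0.854, -0.0]
wrist_force: [-2.8, -0.4, 3.2]
gripper_width: 44.5
grasp_force: 51.1
```

```bash
python3 st.py
```

```text
{'time': 5.2, 'joints': [0.16, 0.086, 1.935, -0.0, 1.121, -2.504], 'tool_pos': [494.594, 194.027, 130.166], 'orientation': [-0.0, -0.52, 0.854, -0.0], 'wrist_force': [-2.784, -0.372, 3.193], 'ft_torque': [-0.022, 0.457, 0.161], 'grasp_force': 51.129, 'gripper_width': 44.545}
```

>>> arm_command([
  {"x": -0.04,"y": 0,"z": 0.04,"rx": 0,"ry": 0,"rz": -4},
  {"x": -0.04,"y": 0,"z": 0.06,"rx": 0,"ry": 0,"rz": -8},
  {"x": -0.04,"y": 0,"z": 0.07,"rx": 0,"ry": 0,"rz": -12},
  {"x": -0.04,"y": 0,"z": 0.09,"rx": 0,"ry": 0,"rz": -16},
  {"x": -0.04,"y": 0,"z": 0.1,"rx": 0,"ry": 0,"rz": -20},
])

```text
time: 5.7
tool_pos: [493.9, 194.3, 130.7]
orientation: [-0.0, -0.363, 0.932, 0.0]
wrist_force: [-3.0, 1.0, 1.4]
gripper_width: 45.0
grasp_force: 50.9
```

```bash
python3 st.py; python3 - <<'E'
from h import *
c=cams.read_camera("scene");a,b=pix(c,(495,194,125));a,b=int(a),int(b)
cv2.imwrite("pics/r0.png",cv2.resize(c["img"][b-40:b+40,a-50:a+50,::-1],(700,560),interpolation=cv2.INTER_CUBIC))
E
```

```text
{'time': 5.7, 'joints': [0.161, 0.085, 1.936, 0.0, 1.122, -2.153], 'tool_pos': [493.925, 194.271, 130.741], 'orientation': [-0.0, -0.363, 0.932, 0.0], 'wrist_force': [-3.004, 0.969, 1.374], 'ft_torque': [0.16, 0.428, 0.085], 'grasp_force': 50.931, 'gripper_width': 45.032}
```

View pics/r0.png

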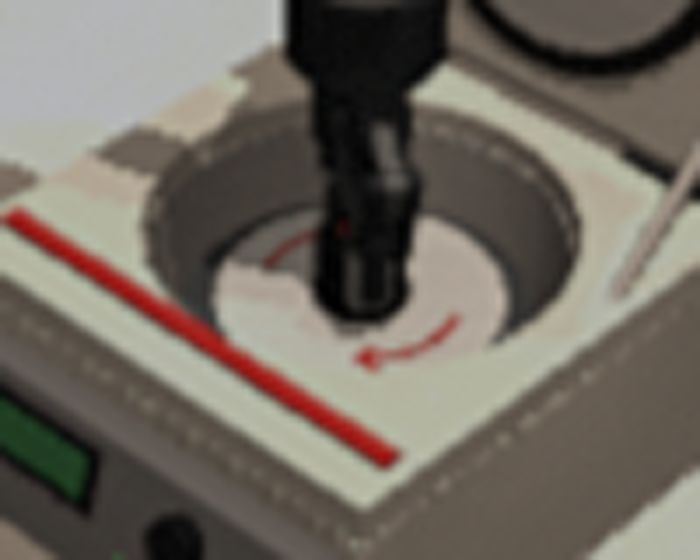

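The red arrow has turned clockwise with the gripper (its tip is now at (370,358)), and the torque has dropped from 0.16 to 0.085 N m, so the lid is loosening. I'll keep turning.

>>> arm_command([
  {"x": -0.03,"y": 0.01,"z": 0.03,"rx": 0,"ry": 0,"rz": -8},
  {"x": -0.03,"y": 0.01,"z": 0.06,"rx": 0,"ry": 0,"rz": -16},
  {"x": -0.03,"y": 0.01,"z": 0.09,"rx": 0,"ry": 0,"rz": -24},
  {"x": -0.03,"y": 0.01,"z": 0.12,"rx": 0,"ry": 0,"rz": -32},
  {"x": -0.03,"y": 0.01,"z": 0.15,"rx": 0,"ry": 0,"rz": -40},
])

```text
time: 6.25
tool_pos: [492.8, 194.8, 131.7]
orientation: [-0.002, -0.021, 1.0, 0.001]
wrist_force: [-4.3, 4.0, -0.0]
gripper_width: 44.5
grasp_force: 51.2
```

```bash
python3 st.py
```

```text
{'time': 6.25, 'joints': [0.161, 0.082, 1.937, 0.002, 1.126, -1.453], 'tool_pos': [492.803, 194.792, 131.671], 'orientation': [-0.002, -0.021, 1.0, 0.001], 'wrist_force': [-4.252, 3.984, -0.034], 'ft_torque': [0.663, 0.736, 0.031], 'grasp_force': 51.156, 'gripper_width': 44.531}
```

>>> arm_command([
  {"x": 0,"y": 0,"z": 0,"rx": 0,"ry": 0,"rz": 0},
  {"x": 0,"y": 0,"z": 0,"rx": 0,"ry": 0,"rz": 0},
  {"x": 0,"y": 0,"z": 0,"rx": 0,"ry": 0,"rz": 0},
  {"x": 0,"y": 0,"z": 0,"rx": 0,"ry": 0,"rz": 0},
  {"x": 0,"y": 0,"z": 0,"rx": 0,"ry": 0,"rz": 0},
], gripper=75)

```text
time: 6.75
tool_pos: [494.3, 194.2, 132.8]
orientation: [0.0, -0.024, 1.0, -0.0]
wrist_force: [0.0, 0.1, -0.4]
gripper_width: 64.0
grasp_force: 0.0
```

```bash
python3 - <<'E'
exec(open("st.py").read())
c=cams.read_camera("scene");P=cloud(c);Q=P[c["depth"]>0];Q=Q[(np.hypot(Q[:,0]-495,Q[:,1]-195)<100)&(abs(Q[:,2]-122)<8)]
# lid rim: fit circle to plane boundary
A=Q[np.hypot(Q[:,0]-495,Q[:,1]-195)>35]; print(len(A),np.median(A[:,2]))
h=cv2.convexHull(A[:,:2].astype(np.float32))[:,0]
M=np.c_[2*h,np.ones(len(h))]; s=np.linalg.lstsq(M,(h**2).sum(1),rcond=None)[0]; print(s[:2],np.sqrt(s[2]+s[0]**2+s[1]**2),len(h))
from scipy.optimize import least_squares
print(least_squares(lambda p:np.hypot(h[:,0]-p[0],h[:,1]-p[1])-72,[495,195],loss="soft_l1").x)
E
```

```text
{'time': 6.75, 'joints': [0.161, 0.082, 1.935, -0.0, 1.125, -1.459], 'tool_pos': [494.288, 194.201, 132.754], 'orientation': [0.0, -0.024, 1.0, -0.0], 'wrist_force': [0.001, 0.104, -0.419], 'ft_torque': [0.016, -0.056, 0.016], 'grasp_force': 0.0, 'gripper_width': 64.014}
467 120.07682606267883
[491.34072969 200.15627127] 70.25934327747898 22
[492.47153981 199.18409614]
```

>>> arm_command([
  {"x": 0.09,"y": 0.08,"z": -0.1,"rx": 0,"ry": 0,"rz": 0},
  {"x": 0.09,"y": 0.08,"z": -0.1,"rx": 0,"ry": 0,"rz": 0},
  {"x": 0.09,"y": 0.08,"z": -0.1,"rx": 0,"ry": 0,"rz": 0},
  {"x": 0.09,"y": 0.08,"z": -0.1,"rx": 0,"ry": 0,"rz": 0},
  {"x": 0.09,"y": 0.08,"z": -0.1,"rx": 0,"ry": 0,"rz": 0},
], gripper=0, grip_force=25)

```text
time: 7.3
tool_pos: [495.0, 195.1, 131.7]
orientation: [0.0, -0.024, 1.0, 0.0]
wrist_force: [-0.5, -0.3, 0.7]
gripper_width: 45.0
grasp_force: 26.0
```

```bash
python3 st.py
```

```text
{'time': 7.3, 'joints': [0.162, 0.086, 1.933, 0.0, 1.123, -1.457], 'tool_pos': [495.046, 195.116, 131.691], 'orientation': [0.0, -0.024, 1.0, 0.0], 'wrist_force': [-0.5, -0.349, 0.718], 'ft_torque': [0.042, -0.004, 0.04], 'grasp_force': 26.001, 'gripper_width': 45.033}
```

Re-centred with almost no side load.

>>> arm_command([
  {"x": 0,"y": 0,"z": 0.03,"rx": 0,"ry": 0,"rz": -8},
  {"x": 0,"y": 0,"z": 0.06,"rx": 0,"ry": 0,"rz": -16},
  {"x": 0,"y": 0,"z": 0.09,"rx": 0,"ry": 0,"rz": -24},
  {"x": 0,"y": 0,"z": 0.12,"rx": 0,"ry": 0,"rz": -32},
  {"x": 0,"y": 0,"z": 0.15,"rx": 0,"ry": 0,"rz": -40},
], grip_force=40)

```text
time: 7.8
tool_pos: [495.0, 195.2, 133.5]
orientation: [0.0, 0.322, 0.947, 0.0]
wrist_force: [-0.0, 0.1, 2.1]
gripper_width: 44.8
grasp_force: 40.7
```

```bash
python3 st.py
```

```text
{'time': 7.8, 'joints': [0.162, 0.083, 1.932, 0.0, 1.127, -0.753], 'tool_pos': [494.989, 195.192, 133.457], 'orientation': [0.0, 0.322, 0.947, 0.0], 'wrist_force': [-0.006, 0.122, 2.137], 'ft_torque': [-0.008, 0.054, 0.035], 'grasp_force': 40.702, 'gripper_width': 44.842}
```

>>> arm_command([
  {"x": 0,"y": 0,"z": 0.05,"rx": 0,"ry": 0,"rz": -8},
  {"x": 0,"y": 0,"z": 0.09,"rx": 0,"ry": 0,"rz": -16},
  {"x": 0,"y": 0,"z": 0.13,"rx": 0,"ry": 0,"rz": -24},
  {"x": 0,"y": 0,"z": 0.17,"rx": 0,"ry": 0,"rz": -32},
  {"x": 0,"y": 0,"z": 0.21,"rx": 0,"ry": 0,"rz": -40},
])

```text
time: 8.3
tool_pos: [495.0, 194.9, 135.3]
orientation: [0.0, 0.626, 0.78, -0.0]
wrist_force: [0.3, -0.9, 1.0]
gripper_width: 44.7
grasp_force: 40.6
```

>>> arm_command([
  {"x": 0,"y": 0,"z": 0.04,"rx": 0,"ry": 0,"rz": -8},
  {"x": 0,"y": 0,"z": 0.08,"rx": 0,"ry": 0,"rz": -16},
  {"x": 0,"y": 0,"z": 0.12,"rx": 0,"ry": 0,"rz": -24},
  {"x": 0,"y": 0,"z": 0.16,"rx": 0,"ry": 0,"rz": -32},
  {"x": 0,"y": 0,"z": 0.19,"rx": 0,"ry": 0,"rz": -40},
])

```text
time: 8.8
tool_pos: [494.2, 194.7, 136.9]
orientation: [-0.0, 0.855, 0.518, -0.001]
wrist_force: [-2.6, -1.6, 2.2]
gripper_width: 45.0
grasp_force: 40.8
```

```bash
python3 st.py
```

```text
{'time': 8.8, 'joints': [0.162, 0.078, 1.931, -0.001, 1.136, 0.643], 'tool_pos': [494.233, 194.718, 136.93], 'orientation': [-0.0, 0.855, 0.518, -0.001], 'wrist_force': [-2.612, -1.562, 2.245], 'ft_torque': [-0.251, 0.564, 0.111], 'grasp_force': 40.778, 'gripper_width': 44.968}
```

>>> arm_command([
  {"x": -0.06,"y": -0.02,"z": 0.05,"rx": 0,"ry": 0,"rz": -8},
  {"x": -0.07,"y": -0.03,"z": 0.1,"rx": 0,"ry": 0,"rz": -16},
  {"x": -0.08,"y": -0.03,"z": 0.14,"rx": 0,"ry": 0,"rz": -24},
  {"x": -0.08,"y": -0.03,"z": 0.18,"rx": 0,"ry": 0,"rz": -32},
  {"x": -0.08,"y": -0.03,"z": 0.22,"rx": 0,"ry": 0,"rz": -40},
])

```text
time: 9.3
tool_pos: [493.1, 195.0, 138.8]
orientation: [-0.0, 0.981, 0.195, -0.001]
wrist_force: [-2.8, 1.8, 0.2]
gripper_width: 44.8
grasp_force: 40.7
```

```bash
python3 st.py
```

```text
{'time': 9.3, 'joints': [0.162, 0.073, 1.932, 0.001, 1.14, 1.341], 'tool_pos': [493.087, 194.953, 138.828], 'orientation': [-0.0, 0.981, 0.195, -0.001], 'wrist_force': [-2.802, 1.772, 0.197], 'ft_torque': [0.256, 0.464, 0.046], 'grasp_force': 40.741, 'gripper_width': 44.823}
```

>>> arm_command([
  {"x": -0.05,"y": 0.03,"z": 0.03,"rx": 0,"ry": 0,"rz": -4},
  {"x": -0.05,"y": 0.03,"z": 0.06,"rx": 0,"ry": 0,"rz": -8},
  {"x": -0.05,"y": 0.03,"z": 0.1,"rx": 0,"ry": 0,"rz": -12},
  {"x": -0.05,"y": 0.03,"z": 0.18,"rx": 0,"ry": 0,"rz": -12},
  {"x": -0.05,"y": 0.03,"z": 0.22,"rx": 0,"ry": 0,"rz": -12},
])

```text
time: 9.8
tool_pos: [493.0, 195.1, 140.8]
orientation: [-0.0, 0.996, 0.094, -0.001]
wrist_force: [-0.8, 1.7, -4.1]
gripper_width: 44.9
grasp_force: 41.2
```

```bash
python3 st.py
```

```text
{'time': 9.8, 'joints': [0.163, 0.069, 1.932, 0.0, 1.142, 1.544], 'tool_pos': [493.015, 195.102, 140.805], 'orientation': [-0.0, 0.996, 0.094, -0.001], 'wrist_force': [-0.767, 1.723, -4.075], 'ft_torque': [0.166, 0.086, 0.027], 'grasp_force': 41.217, 'gripper_width': 44.928}
```

>>> arm_command([
  {"x": 0,"y": 0.02,"z": 0.05,"rx": 0,"ry": 0,"rz": 0},
  {"x": 0,"y": 0.02,"z": 0.1,"rx": 0,"ry": 0,"rz": 0},
  {"x": 0,"y": 0.02,"z": 0.15,"rx": 0,"ry": 0,"rz": 0},
  {"x": 0,"y": 0.02,"z": 0.15,"rx": 0,"ry": 0,"rz": 0},
  {"x": 0,"y": 0.02,"z": 0.15,"rx": 0,"ry": 0,"rz": 0},
])

```text
time: 10.3
tool_pos: [493.7, 195.2, 143.1]
orientation: [0.0, 0.996, 0.094, 0.0]
wrist_force: [-0.6, 0.6, -3.6]
gripper_width: 44.8
grasp_force: 41.3
```

```bash
python3 st.py
```

```text
{'time': 10.3, 'joints': [0.163, 0.067, 1.929, -0.0, 1.145, 1.546], 'tool_pos': [493.735, 195.25, 143.126], 'orientation': [0.0, 0.996, 0.094, 0.0], 'wrist_force': [-0.641, 0.637, -3.569], 'ft_torque': [0.081, 0.064, -0.012], 'grasp_force': 41.283, 'gripper_width': 44.821}
```

The thread has let go: the lid rises freely and the load is only its weight (about 3.5 N). I'll lift it.

>>> arm_command([
  {"x": 0.05,"y": 0,"z": 0.3,"rx": 0,"ry": 0,"rz": 0},
  {"x": 0.05,"y": 0,"z": 0.8,"rx": 0,"ry": 0,"rz": 0},
  {"x": 0.05,"y": 0,"z": 1.4,"rx": 0,"ry": 0,"rz": 0},
  {"x": 0.05,"y": 0,"z": 2,"rx": 0,"ry": 0,"rz": 0},
  {"x": 0.05,"y": 0,"z": 2.6,"rx": 0,"ry": 0,"rz": 0},
])

```text
time: 10.8
tool_pos: [494.4, 195.3, 169.9]
orientation: [0.0, 0.996, 0.094, 0.0]
wrist_force: [0.3, -0.3, -2.4]
gripper_width: 44.8
grasp_force: 41.3
```

>>> arm_command([
  {"x": 0,"y": 0,"z": 1.5,"rx": 0,"ry": 0,"rz": 0},
  {"x": 0,"y": 0,"z": 3,"rx": 0,"ry": 0,"rz": 0},
  {"x": 0,"y": 0,"z": 4.5,"rx": 0,"ry": 0,"rz": 0},
  {"x": 0,"y": 0,"z": 6,"rx": 0,"ry": 0,"rz": 0},
  {"x": 0,"y": 0,"z": 7.5,"rx": 0,"ry": 0,"rz": 0},
])

```text
time: 11.3
tool_pos: [494.3, 195.3, 245.7]
orientation: [-0.0, 0.996, 0.094, 0.0]
wrist_force: [0.1, 0.5, -2.7]
gripper_width: 44.9
grasp_force: 41.3
```

```bash
python3 - <<'E'
exec(open("st.py").read())
c=cams.read_camera("scene");P=cloud(c)
cv2.imwrite("pics/l.png",cv2.resize(c["img"][60:260,200:460,::-1],(780,600)))
for m in trace("lid",c): 
    Q=P[m["mask"]&(c["depth"]>0)]; print(m["conf"],np.median(Q,axis=0))
for n in("scene","top"):
    if n=="top": c=cams.read_camera(n);P=cloud(c)
    im=c["img"].astype(int); k=(im[...,2]>im[...,0]+25)&(abs(P[...,2]-3)<8)&(np.hypot(P[...,0]-538,P[...,1]+245)<160)&(c["depth"]>0)
    print(n,"pad",k.sum(),cv2.minAreaRect(P[k][:,:2].astype(np.float32)),P[k].mean(0))
E
```

```text
{'time': 11.3, 'joints': [0.163, -0.048, 1.846, 0.0, 1.342, 1.546], 'tool_pos': [494.297, 195.303, 245.735], 'orientation': [-0.0, 0.996, 0.094, 0.0], 'wrist_force': [0.077, 0.542, -2.729], 'ft_torque': [-0.017, 0.002, 0.041], 'grasp_force': 41.333, 'gripper_width': 44.886}
0.88 [813.31380384 162.70674736   7.72622856]
0.62 [587.3767612  562.79990361   7.27362784]
0.56 [509.84552527 181.12892374 234.32167406]
scene pad 4220 ((537.8505859375, -243.59530639648438), (208.44981384277344, 208.43896484375), 6.863783836364746) [ 541.63410033 -249.5601866     3.73413487]
top pad 4090 ((538.4410400390625, -245.22811889648438), (209.95347595214844, 209.84771728515625), 6.540057182312012) [ 536.29899707 -244.93473716    2.74612244]
```

View pics/l.png

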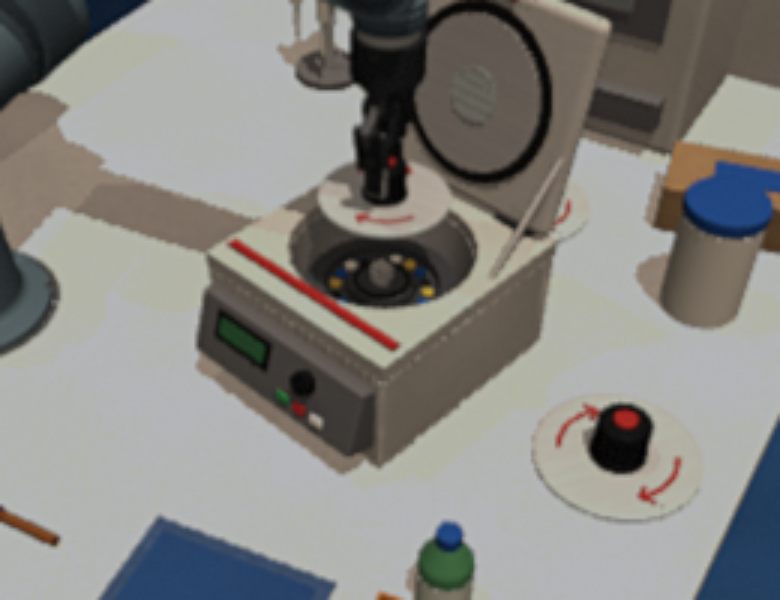

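The lid hangs level in the gripper at (385,200), clear of the chamber with the stud bare below at (383,270). Carrying it to the pad.

>>> arm_command([
  {"x": 0.2,"y": -2.5,"z": 0,"rx": 0,"ry": 0,"rz": 0},
  {"x": 0.5,"y": -6,"z": 0,"rx": 0,"ry": 0,"rz": 0},
  {"x": 0.9,"y": -10,"z": 0,"rx": 0,"ry": 0,"rz": 0},
  {"x": 1.4,"y": -14,"z": 0,"rx": 0,"ry": 0,"rz": 0},
  {"x": 1.8,"y": -18,"z": 0,"rx": 0,"ry": 0,"rz": 0},
], grip_force=50)

```text
time: 11.95
tool_pos: [511.6, 13.9, 243.0]
orientation: [-0.0, 0.996, 0.094, -0.001]
wrist_force: [0.7, -0.1, -2.9]
gripper_width: 44.4
grasp_force: 52.1
```

>>> arm_command([
  {"x": 0.4,"y": -4,"z": 0,"rx": 0,"ry": 0,"rz": 0},
  {"x": 0.8,"y": -8,"z": 0,"rx": 0,"ry": 0,"rz": 0},
  {"x": 1.2,"y": -12,"z": 0,"rx": 0,"ry": 0,"rz": 0},
  {"x": 1.6,"y": -16,"z": 0,"rx": 0,"ry": 0,"rz": 0},
  {"x": 2,"y": -20,"z": -1,"rx": 0,"ry": 0,"rz": 0},
])

```text
time: 12.45
tool_pos: [532.4, -186.6, 234.4]
orientation: [0.0, 0.996, 0.094, 0.001]
wrist_force: [0.4, 0.1, -2.9]
gripper_width: 44.6
grasp_force: 52.2
```

```bash
python3 st.py
```

```text
{'time': 12.45, 'joints': [-0.538, 0.042, 1.778, 0.0, 1.32, 0.845], 'tool_pos': [532.418, -186.63, 234.361], 'orientation': [0.0, 0.996, 0.094, 0.001], 'wrist_force': [0.366, 0.054, -2.915], 'ft_torque': [0.031, -0.059, -0.045], 'grasp_force': 52.176, 'gripper_width': 44.618}
```

>>> arm_command([
  {"x": 0.2,"y": -2,"z": -0.5,"rx": 0,"ry": 0,"rz": 0},
  {"x": 0.4,"y": -4,"z": -2,"rx": 0,"ry": 0,"rz": 0},
  {"x": 0.55,"y": -5.8,"z": -4,"rx": 0,"ry": 0,"rz": 0},
  {"x": 0.55,"y": -5.8,"z": -6.5,"rx": 0,"ry": 0,"rz": 0},
  {"x": 0.55,"y": -5.8,"z": -9,"rx": 0,"ry": 0,"rz": 0},
])

```text
time: 12.95
tool_pos: [537.3, -242.6, 142.3]
orientation: [-0.001, 0.996, 0.093, -0.0]
wrist_force: [0.4, 0.9, -3.5]
gripper_width: 44.7
grasp_force: 52.4
```

>>> arm_command([
  {"x": 0,"y": 0,"z": -2.5,"rx": 0,"ry": 0,"rz": 0},
  {"x": 0,"y": 0,"z": -5,"rx": 0,"ry": 0,"rz": 0},
  {"x": 0,"y": 0,"z": -7,"rx": 0,"ry": 0,"rz": 0},
  {"x": 0,"y": 0,"z": -8.5,"rx": 0,"ry": 0,"rz": 0},
  {"x": 0,"y": 0,"z": -9.5,"rx": 0,"ry": 0,"rz": 0},
])

```text
time: 13.45
tool_pos: [537.0, -241.8, 47.2]
orientation: [-0.001, 0.996, 0.094, -0.001]
wrist_force: [-0.7, -0.3, -2.6]
gripper_width: 44.9
grasp_force: 52.4
```

```bash
python3 st.py
```

```text
{'time': 13.45, 'joints': [-0.616, 0.34, 1.813, 0.0, 0.992, 0.767], 'tool_pos': [536.953, -241.839, 47.204], 'orientation': [-0.001, 0.996, 0.094, -0.001], 'wrist_force': [-0.691, -0.321, -2.604], 'ft_torque': [-0.001, 0.01, -0.019], 'grasp_force': 52.366, 'gripper_width': 44.869}
```

Contact is expected at TCP z≈20. I'll go slowly for the last stretch.

>>> arm_command([
  {"x": 0.1,"y": -0.2,"z": -0.6,"rx": 0,"ry": 0,"rz": 0},
  {"x": 0.1,"y": -0.3,"z": -1.1,"rx": 0,"ry": 0,"rz": 0},
  {"x": 0.1,"y": -0.3,"z": -1.6,"rx": 0,"ry": 0,"rz": 0},
  {"x": 0.1,"y": -0.3,"z": -2,"rx": 0,"ry": 0,"rz": 0},
  {"x": 0.1,"y": -0.3,"z": -2.3,"rx": 0,"ry": 0,"rz": 0},
])

```text
time: 13.95
tool_pos: [538.8, -245.9, 26.1]
orientation: [0.0, 0.996, 0.094, 0.0]
wrist_force: [0.3, -0.5, -2.2]
gripper_width: 44.5
grasp_force: 52.4
```

>>> arm_command([
  {"x": 0,"y": 0,"z": -0.1,"rx": 0,"ry": 0,"rz": 0},
  {"x": 0,"y": 0,"z": -0.2,"rx": 0,"ry": 0,"rz": 0},
  {"x": 0,"y": 0,"z": -0.3,"rx": 0,"ry": 0,"rz": 0},
  {"x": 0,"y": 0,"z": -0.4,"rx": 0,"ry": 0,"rz": 0},
  {"x": 0,"y": 0,"z": -0.4,"rx": 0,"ry": 0,"rz": 0},
])

```text
time: 14.45
tool_pos: [538.6, -245.7, 22.0]
orientation: [-0.0, 0.996, 0.094, -0.0]
wrist_force: [-0.2, -0.3, -2.2]
gripper_width: 44.4
grasp_force: 52.4
```

```bash
python3 st.py
```

```text
{'time': 14.45, 'joints': [-0.619, 0.387, 1.808, 0.0, 0.947, 0.764], 'tool_pos': [538.609, -245.707, 21.956], 'orientation': [-0.0, 0.996, 0.094, -0.0], 'wrist_force': [-0.249, -0.275, -2.19], 'ft_torque': [0.038, 0.049, -0.04], 'grasp_force': 52.367, 'gripper_width': 44.388}
```

>>> arm_command([
  {"x": 0,"y": 0,"z": -0.06,"rx": 0,"ry": 0,"rz": 0},
  {"x": 0,"y": 0,"z": -0.12,"rx": 0,"ry": 0,"rz": 0},
  {"x": 0,"y": 0,"z": -0.18,"rx": 0,"ry": 0,"rz": 0},
  {"x": 0,"y": 0,"z": -0.24,"rx": 0,"ry": 0,"rz": 0},
  {"x": 0,"y": 0,"z": -0.24,"rx": 0,"ry": 0,"rz": 0},
])

```text
time: 14.95
tool_pos: [538.9, -246.0, 20.7]
orientation: [-0.0, 0.996, 0.094, -0.0]
wrist_force: [-3.4, -0.5, 6.9]
gripper_width: 44.9
grasp_force: 53.3
```

```bash
python3 st.py
```

```text
{'time': 14.95, 'joints': [-0.62, 0.39, 1.807, -0.0, 0.945, 0.763], 'tool_pos': [538.857, -246.009, 20.69], 'orientation': [-0.0, 0.996, 0.094, -0.0], 'wrist_force': [-3.421, -0.515, 6.903], 'ft_torque': [0.695, 0.562, 0.248], 'grasp_force': 53.26, 'gripper_width': 44.926}
```

Contact (+7 N). I'll ease up slightly and release.

>>> arm_command([
  {"x": 0,"y": 0,"z": 0.08,"rx": 0,"ry": 0,"rz": 0},
  {"x": 0,"y": 0,"z": 0.08,"rx": 0,"ry": 0,"rz": 0},
  {"x": 0,"y": 0,"z": 0.08,"rx": 0,"ry": 0,"rz": 0},
  {"x": 0,"y": 0,"z": 0.08,"rx": 0,"ry": 0,"rz": 0},
  {"x": 0,"y": 0,"z": 0.08,"rx": 0,"ry": 0,"rz": 0},
], grip_force=20)

```text
time: 15.45
tool_pos: [538.9, -246.0, 20.8]
orientation: [0.0, 0.996, 0.094, 0.0]
wrist_force: [-3.2, -0.6, 5.2]
gripper_width: 44.5
grasp_force: 53.2
```

>>> arm_command([
  {"x": 0,"y": 0,"z": 0,"rx": 0,"ry": 0,"rz": 0},
  {"x": 0,"y": 0,"z": 0,"rx": 0,"ry": 0,"rz": 0},
  {"x": 0,"y": 0,"z": 0,"rx": 0,"ry": 0,"rz": 0},
  {"x": 0,"y": 0,"z": 0,"rx": 0,"ry": 0,"rz": 0},
  {"x": 0,"y": 0,"z": 0,"rx": 0,"ry": 0,"rz": 0},
], gripper=100)

```text
time: 15.95
tool_pos: [538.7, -245.7, 20.3]
orientation: [-0.0, 0.996, 0.094, -0.0]
wrist_force: [0.1, 0.5, 0.1]
gripper_width: 85.4
grasp_force: 0.0
```

>>> arm_command([
  {"x": 0,"y": 0,"z": 0.5,"rx": 0,"ry": 0,"rz": 0},
  {"x": 0,"y": 0,"z": 2,"rx": 0,"ry": 0,"rz": 0},
  {"x": 0,"y": 0,"z": 4,"rx": 0,"ry": 0,"rz": 0},
  {"x": 0,"y": 0,"z": 7,"rx": 0,"ry": 0,"rz": 0},
  {"x": 0,"y": 0,"z": 10,"rx": 0,"ry": 0,"rz": 0},
])

```text
time: 16.45
tool_pos: [538.7, -245.7, 122.5]
orientation: [0.0, 0.996, 0.094, 0.0]
wrist_force: [0.5, 0.1, -0.6]
gripper_width: 85.4
grasp_force: 0.0
```

```bash
python3 - <<'E'
exec(open("st.py").read())
c=cams.read_camera("scene");P=cloud(c)
for m in trace("lid",c):
    Q=P[m["mask"]&(c["depth"]>0)]; A=Q[abs(Q[:,2]-8)<6]
    if len(A)>30: n=np.linalg.svd(A-A.mean(0),full_matrices=False)[2][2]; print(round(m["conf"],2),(A.max(0)+A.min(0))/2,np.degrees(np.arccos(abs(n[2]))),np.median(A[:,2]))
u,v=map(int,pix(c,(538,-245,10)))
cv2.imwrite("pics/e.png",cv2.resize(c["img"][v-100:v+60,u-100:u+100,::-1],(700,560)))
E
```

```text
{'time': 16.45, 'joints': [-0.619, 0.232, 1.785, 0.0, 1.124, 0.764], 'tool_pos': [538.684, -245.728, 122.537], 'orientation': [0.0, 0.996, 0.094, 0.0], 'wrist_force': [0.469, 0.116, -0.628], 'ft_torque': [0.006, -0.036, -0.011], 'grasp_force': 0.0, 'gripper_width': 85.384}
0.69 [806.78908649 180.00568402   7.99931863] 0.1877280052771121 7.193457926486701
0.59 [ 538.11921843 -246.79039631    8.0392709 ] 0.18782719280147273 8.511093784341824
```

View pics/e.png

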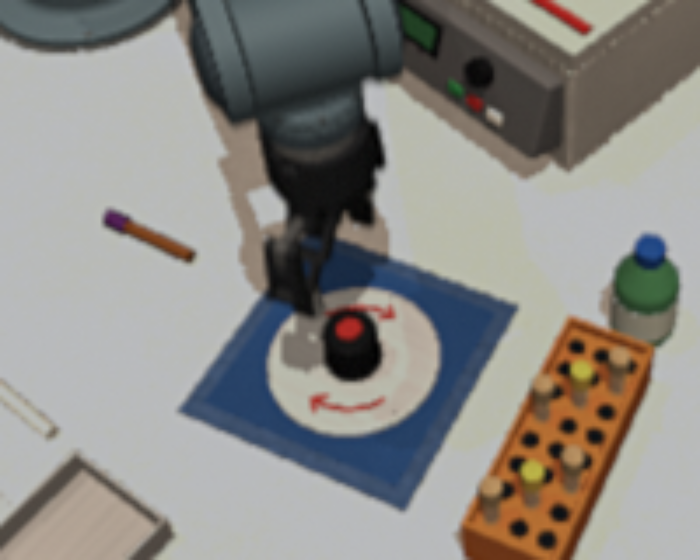

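The lid lies flat and knob up in the middle of the pad, with its centre at about (352,360). The gripper is clear above it and the other things I can see are undisturbed.

```bash
python3 -c "
from plant import hand_in
print(hand_in())"
```

```text
the job is handed in; nothing more can be done
None
```

The lid is unscrewed, lifted off and lying flat, knob up, within about 2 mm of the pad's centre. The gripper is clear of it, and I handed the job in at about 16.5 s; no verdict came back.

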